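Clamp a control board in the spring board holder

ROBOT

A 6-joint arm with a two-finger parallel gripper is mounted at the origin on a cart in front of the work surface, level with it; the furniture and walls round the work are solid. World frame = base frame: x ahead of the robot, y to its left, z up, the work surface at z = 0. Lengths are in mm, angles in rad, forces in N, time in s.
With the tool pointing down it reaches from about 300 to 825 mm from the base axis. Payload 5.4 kg.
Tool frame: the origin (TCP) lies at the very end of the fingers, on their centre line; the grasp point (between the pads) lies 19 mm behind it; z points along the fingers, y is the line along which they close (so a half turn about z gives the same grasp; the last joint's range is limited). The gripper opens to 92 mm and grips with 3 to 60 N. Pads are 20 mm wide; open, the fingers measure 128 mm over their backs; the gripper's body (75 mm by 189 mm) begins 69 mm behind the grasp point.
Start: joints at [-1.54, 0.158, 1.597, -0, 1.386, -0.21], TCP at [137.103, -558.399, 214.601] pointing down, gripper open.
Joint ranges: [-2.91, 2.91], [-0.94, 2.29], [0.18, 2.7], [-1.29, 4.43], [0.17, 2.64], [-3, 3]. Speed limits (rad/s): [2.57, 2.57, 3.14, 3.14, 3.14, 3.14].

INTERFACE

Orientations are given as [roll, pitch, yaw] about the fixed x, y, z axes, in that order (R = Rz(yaw) Ry(pitch) Rx(roll)).
In Python, from bench import status, optics, ticket gives the robot as it stands.
- The arm moves only by the shell command python3 -m creep 'ROWS' [OPENING]. ROWS is a JSON object of lists of equal length, an entry for each row: "xyz": the shift along the world's x, y, z in mm, a list of three; "yaw": the turn about the world's z in degrees. A call has 1 to 8 rows; each row shifts and turns the commanded pose from where the row before left it; what a row does not reach is not made up. A row lasts 1/8 s, in which the tool goes at most 62.5 mm and 10.7 degrees, less where a joint would pass 70% of its speed; a pose out of reach is approached as far as the arm can. A call with a gripper value outside its range is refused whole. OPENING is the closure, from -1 (fully open) to 1 (shut), so that 0 is half open, set as the call begins (- or left out, the last holds). The fingers move at their own pace and stop on an object; the grip force is fixed at half the most. Time passes only in rows, so rows that do not move let the fingers close. It gives the time, the measured TCP pose, the force, the opening and the grip force at its end, in the units of the state.
- status.read_state(): the state, without advancing time (a new reading comes with each control period).
- optics.snapshot(name): name is "scene" or "top" or "wrist"; returns the picture (480x640x3 uint8, red, green, blue); there is no depth.
- optics.calibration(name): a dict with "fx", "fy", "cx", "cy" (pixels), "eye" and "rotation" of the camera in the world; the wrist camera has in their place "T_tool_cam" (4x4, takes a point from camera to tool coordinates, whose origin is the TCP and whose axes are the flange's). Camera axes: x right, y up, looking along -z (the intrinsics and any distortion apply to the point x, -y, -z); pixel columns grow to the right and rows downward; lengths in mm; the calibration is good to about 2 mm. A picture is of the moment at which its call begins: read the wrist's pose just before it. calibration takes no time and is no camera call.
- ticket.job_done(): hands the job in; it is judged then, once.
The state is a dict: "t": time; "qpos": joint angles; "dq": joint speeds; "tau": joint torques, N m; "tcp_pos": TCP position; "orientation": TCP orientation; "ft_force": force on the tool from outside, world axes, zero at the start; "wrist_torque": the same for the moment, N m; "gripper_width": finger opening in mm; "grasp_force": force on a finger pad.
Only numpy, scipy, OpenCV 4.12 (cv2) and the standard library are available. Lean on these libraries where they do the work, as an engineer would, in place of code of your own. Each camera call takes 0.05 s, during which the arm holds its last target. There are 200 camera calls.

TASK

Mount the control board in the board holder for repair: pick it up by its heat sink, push one end into the sprung jaw until the spring gives way, lower the other end inside the end jaw and let the spring slide it home, so that it is held level and square between both jaws, centred across them. Feel your way: never press the board against either jaw with more than 22 newtons, and leave the other things where they lie.

Things in the scene. Friction and masses are not known exactly. Their poses are not given: they have to be found in the camera images.
- board_mid (a point): Centre (half-way up) of the control board: a circuit board on an aluminium backing plate, one flat plate 130 x 62 x 5 mm (its x, y, z), 0.14 to 0.24 kg, with a heat sink on top. The point is 18.5 mm above the plate's underside; x runs along the 130 mm, z up. Its two ends are alike: either may go into either jaw.
- sink_mid (a point): Centre of the board's finned aluminium heat sink, a block 30 x 44 mm (board's x, y) and 32 mm tall on the middle of the plate's top; this point is 21 mm above the plate's underside, axes as the board's. Grip it across its 30 mm, from above, so that the fingers push squarely along the board's x.
- holder: Fixed base of the board holder: dark steel plate 150 x 100 mm, on feet. Origin: centre of its underside, on the cabinet top; x points from the end jaw to the sprung jaw, z up. On it a head of two rails bears both jaws, clamped so that the head's middle is up to 10 mm either way along x from this origin. That offset is not reported: find it by touch.
- end_ref (a point): A point of the base, 45 mm above its origin, level with both jaw floors. END JAW (fast on the head; x from the head's middle): back wall's face at -65 mm; flat floor from there to -53.5 mm; above it a lip reaching to -61.5 mm, underside 6.5 mm and top 11 mm over the floor. Lower the board's end onto the floor inside the lip; it then slides back under it to the wall. 72 mm wide (y).
- spring_ref (a point): The same point once more. SPRUNG JAW, at rest (x from the head's middle): back wall's face at +61 mm; floor in to +49.5 mm; lip in to +57 mm, underside 7.5 mm over the floor; then a mouth flaring up at 30 degrees, in to +48.5 mm, where it is 13 mm high. 72 mm wide, top 18 mm over the floor; all of it slides to +x. Behind it, at +104 to +118 mm, a stop block 64 mm high.
- jaw_slide (a joint): How far the sprung jaw is pushed back (+x): 0 at rest, 0.012 m at its hard stop. Spring: 1.8 N preload plus 0.9 N per mm (9 N at 8 mm, 12.6 N at the stop). The board's other end clears the end jaw's lip only from 7.5 mm back; seated against both walls and flat on both floors, its underside 45 mm above the cabinet top, it leaves the jaw 4 mm back.
- wrench_2_mid (a point): Middle of a chrome wrench lying flat, 34 x 160 x 8 mm (bystander).
- bulb_box_mid (a point): Centre of a small upright carton 42 x 42 x 62 mm (bystander).
- screwdriver_red_mid (a point): Middle of a screwdriver lying flat, 30 x 210 x 28 mm (bystander).
There are look-alikes about, which are no part of the job. What is shaped like the part that bears board_mid but red is not meant.

How it is judged:
By the outcome, as a careful person would: the job done as asked, in the order asked, and still so for the second after the job is handed in, with the robot touching nothing.
It also fails if it takes over 54 s, if anything falls off the work surface, if the arm or the gripper's body presses on something with over 40 N, if the wrist force passes 120 N, or if a joint passes its speed limit or range.

## Working session

There is one attempt and no reset: what is moved stays moved. The work goes in short steps, Python scripts to look and compute and a shell command to move; the robot and the scene stay as the last step left them, time stands still between calls to the robot, and variables do not carry over. Pictures are saved under pics/ and viewed, at most 10 in all, crops included, and the job is handed in when it is done.

```bash
mkdir -p pics; ls
python3 - <<'E'
from bench import status, optics
import cv2
s=status.read_state();print(s)
for n in("scene","top"):
    im=optics.snapshot(n);cv2.imwrite(f"pics/{n}0.png",im[:,:,::-1]);print(n,optics.calibration(n))
print(optics.calibration("wrist"))
E
```

```text
pics
{'t': 0.0, 'qpos': array([-1.54011341e+00,  1.59085597e-01,  1.59824448e+00,  7.04816185e-06,
        1.38618318e+00, -2.10105393e-01]), 'dq': array([-4.47441687e-04, -7.04154798e-04,  6.17918263e-05,  8.83302775e-04,
       -1.34347501e-04, -1.38249478e-03]), 'tau': array([-1.31034009e-03, -3.85569835e+01, -3.22105587e+01,  7.00316252e-02,
        3.79496079e-02, -1.77340062e-04]), 'tcp_pos': array([ 137.07807332, -557.76989862,  213.5922563 ]), 'orientation': array([-3.13971573e+00, -4.07341322e-04,  2.40786625e-01]), 'ft_force': array([ 0.09042083, -0.69381565,  0.61780576]), 'wrist_torque': array([ 0.03432011, -0.01650393,  0.06253312]), 'grasp_force': 0.0, 'gripper_width': 91.87620264950499}
scene {'fx': 433.6233866198728, 'fy': 433.6233866198728, 'cx': 323.02571798690644, 'cy': 237.66887134184137, 'eye': array([ 78.76790515, 719.26588196, 491.62937755]), 'rotation': array([ 1.07636502,  0.0043778 , -2.60723334])}
top {'fx': 447.48377345831983, 'fy': 447.48377345831983, 'cx': 312.8314410912607, 'cy': 233.65348643751796, 'eye': array([366.79076297,  14.39832616, 981.37466684]), 'rotation': array([ 0.09797657,  0.00609931, -1.55597263])}
{'fx': 420.1482116416961, 'fy': 420.1482116416961, 'cx': 313.08421568824923, 'cy': 239.70297072530693, 'T_tool_cam': array([[ 3.76319276e-04,  9.69902338e-01,  2.43493969e-01,
         6.82614242e+01],
       [ 9.99999725e-01, -5.20579534e-04,  5.28112195e-04,
         1.61165686e-01],
       [ 6.38975229e-04,  2.43493703e-01, -9.69902267e-01,
        -1.69470601e+02],
       [ 0.00000000e+00,  0.00000000e+00,  0.00000000e+00,
         1.00000000e+00]])}
```

View pics/top0.png

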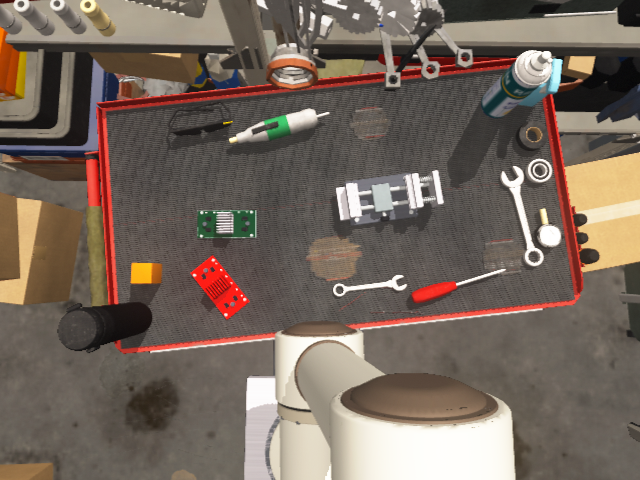

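View pics/scene0.png

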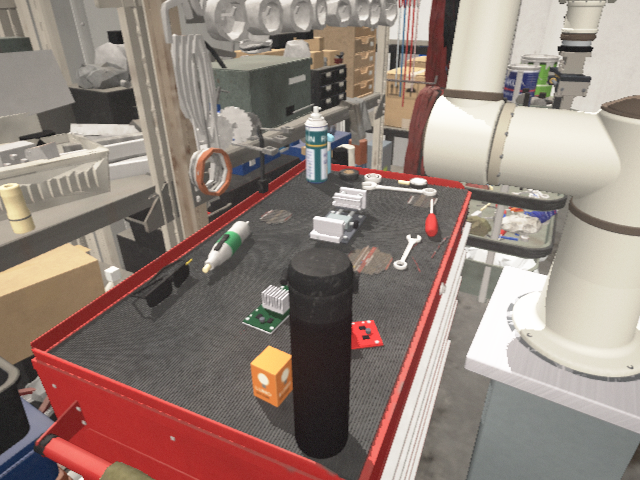

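```bash
cat > h.py <<'E'
import numpy as np, cv2
from scipy.spatial.transform import Rotation as R
from bench import status, optics
def cam(n):
    c=optics.calibration(n)
    K=(c['fx'],c['fy'],c['cx'],c['cy'])
    if n=='wrist':
        s=status.read_state(); T=np.eye(4); T[:3,:3]=R.from_euler('xyz',s['orientation']).as_matrix(); T[:3,3]=s['tcp_pos']
        M=T@c['T_tool_cam']; return K,M[:3,3],M[:3,:3]
    return K,np.array(c['eye']),R.from_euler('xyz',c['rotation']).as_matrix()
def cast(C,u,z):
    K,e,Rm=C; d=Rm@np.array([(u[0]-K[2])/K[0],-(u[1]-K[3])/K[1],-1]); return e+d*(z-e[2])/d[2]
def proj(C,p):
    K,e,Rm=C; q=Rm.T@(np.array(p)-e); return K[2]-K[0]*q[0]/q[2], K[3]+K[1]*q[1]/q[2]
E
python3 - <<'E'
from h import *
im=cv2.imread('pics/top0.png');C=cam('top')
hsv=cv2.cvtColor(im,cv2.COLOR_BGR2HSV)
m=cv2.inRange(hsv,(50,90,30),(90,255,255));m[:, :190]=0;m[:,265:]=0;m[:200]=0;m[250:]=0
m=cv2.morphologyEx(m,cv2.MORPH_CLOSE,np.ones((9,9)))
c=max(cv2.findContours(m,0,2)[0],key=cv2.contourArea);b=cv2.boxPoints(cv2.minAreaRect(c));print(b)
print([cast(C,p,5).round(1) for p in b], cast(C,b.mean(0),5))
a=cv2.resize(im[155:240,320:455],None,fx=5,fy=5,interpolation=2);cv2.imwrite('pics/c1.png',a)
E
```

```text
[[197.4904  211.01   ]
 [253.9981  209.902  ]
 [254.50963 235.99   ]
 [198.00194 237.098  ]]
[array([509.3, 277. ,   5. ]), array([513.5, 152.3,   5. ]), array([455.7, 149.6,   5. ]), array([451.5, 273.6,   5. ])] [482.38850981 213.12170713   5.        ]
```

View pics/c1.png

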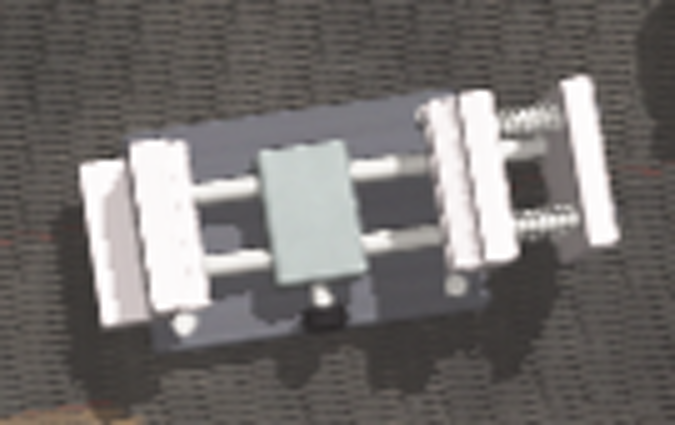

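```bash
python3 -m creep '{"xyz":[[42,44,0],[42,44,0],[42,44,0],[42,44,0],[42,44,0],[42,44,0],[42,44,0],[42,44,0]],"yaw":[-1,-1,-1,-1,-1,0,0,0]}'; python3 -m creep '{"xyz":[[35,38,0],[35,38,0],[0,0,0],[0,0,0]],"yaw":[0,0,0,0]}'
python3 - <<'E'
from h import *
im=optics.snapshot('wrist')[:,:,::-1];cv2.imwrite('pics/w1.png',im)
E
```

```text
t: 1.1
tcp_pos: [474.1, -204.6, 214.4]
orientation: [-3.142, 0.0, 0.154]
ft_force: [1.1, -0.6, -0.1]
gripper_width: 91.6
grasp_force: 0.0
t: 1.6
tcp_pos: [542.6, -130.5, 214.1]
orientation: [-3.141, 0.001, 0.154]
ft_force: [1.0, 0.5, -0.0]
gripper_width: 92.2
grasp_force: 0.0
```

View pics/w1.png

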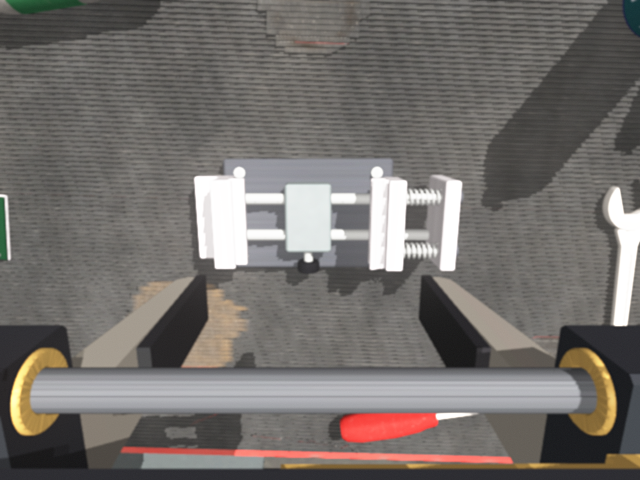

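Run:
```python
import cv2
im=cv2.imread('pics/w1.png')[150:285,190:470];cv2.imwrite('pics/c2.png',cv2.resize(im,(784,378),interpolation=cv2.INTER_CUBIC))
```

```text
(no output)
```

View pics/c2.png

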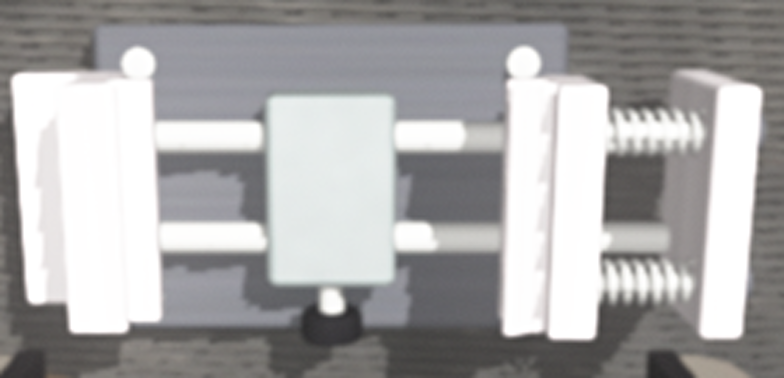

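Run:
```python
from h import *
C=cam('wrist')
P=lambda u,v:(190+u/2.8-0.3,150+v/2.8-0.3)
for z in (12,16,20,25):
    a,b=cast(C,P(97,25),z),cast(C,P(566,25),z);print(z,np.linalg.norm(a-b).round(1),((a+b)/2).round(1),np.degrees(np.arctan2(*(b-a)[:2])).round(2), 'bottom',cast(C,P(330,326),z).round(1))
for n,u,z in [('mouth top',(508,80),58),('mouth bot',(504,335),58),('back top R',(606,88),63),('back bot R',(600,338),63),('endfloor top',(153,82),45),('endfloor bot',(160,320),45),('lip top',(118,82),56),('lip bot',(128,331),56),('stop TL',(710,85),64),('stop TR',(761,88),64),('stop BR',(741,337),64)]:
    print(n,cast(C,P(*u),z).round(1))
```

```text
12 145.7 [ 588.7 -119.4   12. ] 171.23 bottom [ 491.7 -133.6   12. ]
16 144.1 [ 588.9 -119.4   16. ] 171.23 bottom [ 493.  -133.4   16. ]
20 142.6 [ 589.1 -119.4   20. ] 171.23 bottom [ 494.3 -133.3   20. ]
25 140.6 [ 589.4 -119.4   25. ] 171.23 bottom [ 495.9 -133.1   25. ]
mouth top [ 584.  -169.8   58. ]
mouth bot [ 511.4 -182.4   58. ]
back top R [ 586.4 -195.8   63. ]
back bot R [ 516.2 -208.7   63. ]
endfloor top [566.9 -71.4  45. ]
endfloor bot [496.3 -81.5  45. ]
lip top [566.8 -63.4  56. ]
lip bot [495.2 -73.9  56. ]
stop TL [ 591.5 -223.1   64. ]
stop TR [ 592.8 -237.    64. ]
stop BR [ 522.9 -248.2   64. ]
```

```bash
python3 -m creep '{"xyz":[[-7,57,0],[-7,57,0],[-7,57,0],[-7,57,0],[-7,57,0],[-7,58,0],[0,0,0],[0,0,0]],"yaw":[-1,-1,-1,-1,-1,-2,0,0]}'
python3 - <<'E'
from h import *
C=cam('wrist')
im=optics.snapshot('wrist')[:,:,::-1].copy();cv2.imwrite('pics/w2.png',im)
hsv=cv2.cvtColor(im,cv2.COLOR_BGR2HSV)
m=cv2.inRange(hsv,(50,90,20),(95,255,255));m[300:]=0
m=cv2.morphologyEx(m,cv2.MORPH_CLOSE,np.ones((15,15)))
c=max(cv2.findContours(m,0,2)[0],key=cv2.contourArea);b=cv2.boxPoints(cv2.minAreaRect(c));print(b)
q=np.array([cast(C,p,5) for p in b]);print(q.round(1),q.mean(0))
x0,y0=b.min(0).astype(int)-15;x1,y1=b.max(0).astype(int)+15
print(x0,y0,x1,y1);cv2.imwrite('pics/c3.png',cv2.resize(im[y0:y1,x0:x1],None,fx=3,fy=3,interpolation=2))
E
```

```text
t: 2.65
tcp_pos: [501.2, 211.2, 214.5]
orientation: [3.141, 0.0, 0.03]
ft_force: [0.1, -0.4, 0.4]
gripper_width: 92.1
grasp_force: 0.0
[[243. 203.]
 [379. 203.]
 [379. 263.]
 [243. 263.]]
[[506.8 275.2   5. ]
 [510.6 151.5   5. ]
 [453.6 147.5   5. ]
 [449.6 275.7   5. ]] [480.13170108 212.4724609    5.        ]
228 188 394 278
```

View pics/c3.png

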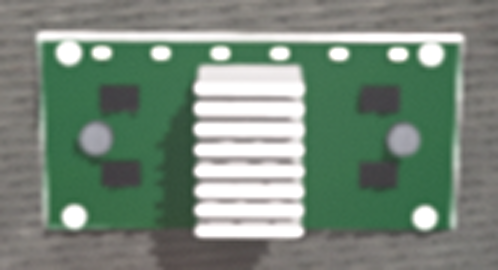

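Run:
```python
from h import *
C=cam('wrist')
P=lambda u,v:(228+u/3-.3,188+v/3-.3)
q=np.array([cast(C,P(*p),z) for p,z in [((37,35),5),((464,37),5),((456,229),5),((43,229),5)]]);print(q.round(1),q.mean(0),np.linalg.norm(np.diff(q,axis=0),axis=1))
for d in (q[1]-q[0],q[2]-q[3],q[1]-q[2],q[0]-q[3]): print(np.degrees(np.arctan2(d[1],d[0])))
t=np.array([cast(C,P(*p),37) for p in [((193,231)),((305,231)),((302,72)),((197,72))]]);print(t.round(1),t.mean(0))
print(status.read_state()['tcp_pos'])
```

```text
[[510.3 277.5   5. ]
 [513.5 148.2   5. ]
 [452.7 146.5   5. ]
 [448.8 276.4   5. ]] [481.33883484 212.13326488   5.        ] [129.29265671  60.83959326 129.93552134]
-88.56570702333089
-88.29480860841579
1.6362117552056183
1.036184320460481
[[459.7 227.8  37. ]
 [460.7 195.5  37. ]
 [507.1 198.2  37. ]
 [506.2 227.5  37. ]] [483.43316377 212.25580753  37.        ]
[501.4199472  210.87043995 214.5353397 ]
```

```bash
python3 -m creep '{"xyz":[[-9.5,1.3,-30],[-10,0,-50],[0,0,-50],[0,0,-35],[0,0,0],[0,0,0]],"yaw":[-0.3,0,0,0,0,0]}' 0.05;  python3 - <<'E'
from h import *
im=optics.snapshot('wrist')[:,:,::-1].copy();cv2.imwrite('pics/w3.png',im)
E
```

```text
t: 3.45
tcp_pos: [483.2, 213.2, 51.2]
orientation: [-3.141, -0.002, 0.024]
ft_force: [0.2, 1.0, 0.8]
gripper_width: 43.6
grasp_force: 0.0
```

View pics/w3.png

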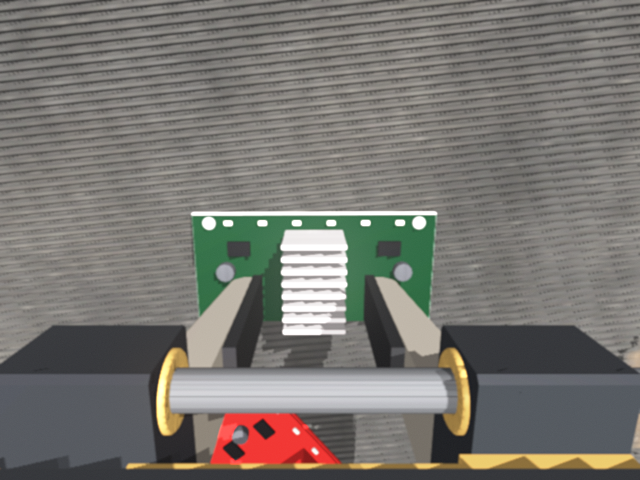

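```bash
python3 -m creep '{"xyz":[[0,0,-20],[0,0,-14],[0,0,-6],[0,0,0]],"yaw":[0,0,0,0]}'; python3 -m creep '{"xyz":[[0,0,0],[0,0,0],[0,0,0],[0,0,0],[0,0,0]],"yaw":[0,0,0,0,0]}' 1
```

```text
t: 4.0
tcp_pos: [481.6, 213.9, 9.7]
orientation: [3.142, 0.0, 0.026]
ft_force: [0.2, 0.4, -0.1]
gripper_width: 43.8
grasp_force: 0.0
t: 4.62
tcp_pos: [482.2, 213.9, 10.2]
orientation: [-3.142, -0.001, 0.026]
ft_force: [-0.0, -1.8, 4.9]
gripper_width: 29.7
grasp_force: 30.0
```

```bash
python3 -m creep '{"xyz":[[0,0,0],[0,0,0],[0,0,12.5],[0,0,0]],"yaw":[0,0,0,0]}' 0.05;  python3 -m creep '{"xyz":[[0,0,0],[0,0,0],[0,0,0],[0,0,0],[0,0,0]],"yaw":[0,0,0,0,0]}' 1; python3 -m creep '{"xyz":[[0,0,20],[0,0,50],[0,0,50],[0,0,0],[0,0,0]],"yaw":[0,0,0,0,0]}'
python3 - <<'E'
from h import *
C=cam('wrist');s=status.read_state();print(s['tcp_pos'],s['wrist_torque'])
im=optics.snapshot('wrist')[:,:,::-1].copy();cv2.imwrite('pics/w4.png',im)
E
```

```text
t: 5.12
tcp_pos: [482.8, 214.2, 23.5]
orientation: [-3.141, -0.003, 0.026]
ft_force: [0.5, -0.4, 0.2]
gripper_width: 43.8
grasp_force: 0.0
t: 5.75
tcp_pos: [481.5, 213.9, 22.1]
orientation: [3.142, 0.0, 0.026]
ft_force: [-0.7, -0.2, 1.4]
gripper_width: 29.7
grasp_force: 30.0
t: 6.38
tcp_pos: [480.6, 213.7, 140.7]
orientation: [3.141, 0.002, 0.026]
ft_force: [-0.3, -0.2, -2.2]
gripper_width: 29.6
grasp_force: 30.0
[480.60574532 213.69200067 140.67634326] [ 0.04723547  0.03138351 -0.00305458]
```

View pics/w4.png

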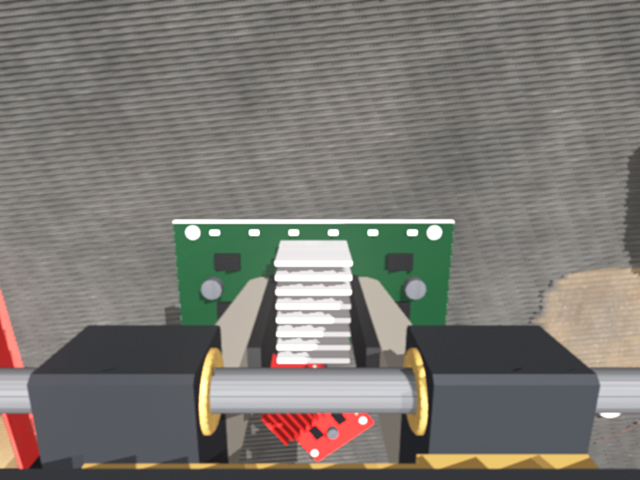

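```bash
python3 - <<'E'
from h import *
C=cam('wrist');s=status.read_state()
for z in (120,125): print([cast(C,p,z).round(1) for p in((173,221.5),(455,221.5))])
E
python3 -m creep '{"xyz":[[9,-54,0],[10,-54,0],[9,-54,0],[10,-54,0],[9,-54,0],[9.5,-53,0],[0,0,0],[0,0,0]],"yaw":[1,1,1.4,1,1,2,0,0]}'
python3 -m creep '{"xyz":[[0,0,-15],[0,0,-15],[0,0,0],[0,0,0]],"yaw":[0,0,0,0]}'
python3 - <<'E'
from h import *
im=optics.snapshot('wrist')[:,:,::-1].copy();cv2.imwrite('pics/w5.png',im)
E
```

```text
[array([507.6, 278.6, 120. ]), array([511.1, 149.1, 120. ])]
[array([508.7, 277. , 125. ]), array([512.1, 150.9, 125. ])]
t: 7.42
tcp_pos: [536.8, -108.2, 140.1]
orientation: [-3.139, 0.003, 0.155]
ft_force: [-0.4, 0.7, -2.3]
gripper_width: 29.6
grasp_force: 30.0
t: 7.92
tcp_pos: [538.2, -108.8, 112.1]
orientation: [-3.142, 0.0, 0.156]
ft_force: [0.3, 0.3, -1.3]
gripper_width: 29.4
grasp_force: 30.0
```

View pics/w5.png

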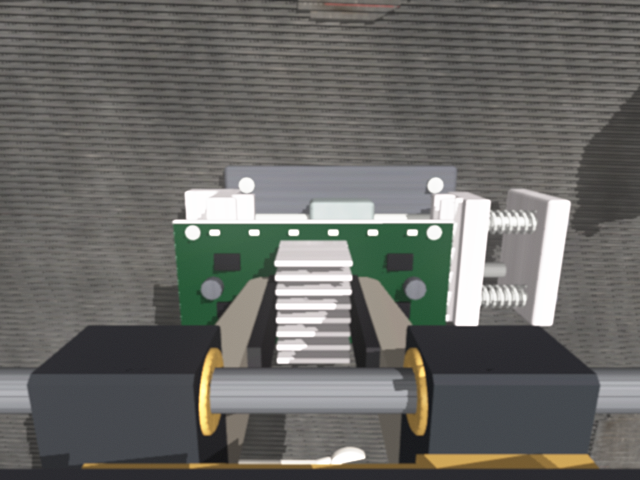

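Run:
```python
from h import *
C=cam('wrist');s=status.read_state();t=s['tcp_pos'];print(t)
a=np.radians(-81.1);h=np.array([np.cos(a),np.sin(a),0]);k=np.array([-h[1],h[0],0])
for n,u,z in [('boardL',(173,221.5),95),('boardR',(453,221.5),95),('jaw far',(466,198),63),('jaw far r',(486,199),63),('jaw near r',(477,324),63),('mouth far',(433,196),58),('mouth2',(441,196),58),('end floor far',(254,196),45),('lip far',(237,196),56),('end far l',(207,196),56),('base far',(225,168),10),('base far r',(456,168),10)]:
    p=cast(C,u,z)-t; print(n,'h %.1f k %.1f'%(p@h,p@k))
```

```text
[ 538.44115935 -109.03075935  112.48220947]
boardL h -63.5 k 29.8
boardR h 63.5 k 29.9
jaw far h 80.2 k 35.9
jaw far r h 90.7 k 35.4
jaw near r h 92.8 k -35.8
mouth far h 64.3 k 36.2
mouth2 h 68.5 k 36.3
end floor far h -33.5 k 34.3
lip far h -41.1 k 35.9
end far l h -57.3 k 35.9
base far h -56.4 k 47.3
base far r h 91.5 k 47.4
```

```bash
python3 -m creep '{"xyz":[[1,0,-15],[0,0,-12],[0,0,-4],[0,0,0]],"yaw":[0,0,0,0]}'; for i in 1; do :; done; python3 -m creep '{"xyz":[[0,0,-1],[0,0,0]],"yaw":[0,0]}';python3 -m creep '{"xyz":[[0,0,-1],[0,0,0]],"yaw":[0,0]}';python3 -m creep '{"xyz":[[0,0,-1],[0,0,0]],"yaw":[0,0]}'
```

```text
t: 8.48
tcp_pos: [538.8, -109.0, 80.5]
orientation: [-3.141, 0.001, 0.155]
ft_force: [-0.9, 0.2, -1.8]
gripper_width: 29.8
grasp_force: 30.0
t: 8.72
tcp_pos: [539.4, -109.2, 80.4]
orientation: [3.141, -0.001, 0.155]
ft_force: [-0.6, -0.3, -0.9]
gripper_width: 29.6
grasp_force: 30.0
t: 8.98
tcp_pos: [539.1, -109.1, 79.1]
orientation: [3.142, -0.0, 0.155]
ft_force: [0.1, -0.1, -2.2]
gripper_width: 29.6
grasp_force: 30.0
t: 9.22
tcp_pos: [539.1, -109.1, 78.1]
orientation: [-3.142, 0.0, 0.155]
ft_force: [-0.3, -0.3, -1.6]
gripper_width: 29.4
grasp_force: 30.0
```

```bash
F='t:|tcp|force'; python3 -m creep '{"xyz":[[0,0,-0.7],[0,0,0]],"yaw":[0,0]}'|egrep "$F";python3 -m creep '{"xyz":[[0,0,-0.7],[0,0,0]],"yaw":[0,0]}'|egrep "$F"
```

```text
t: 9.48
tcp_pos: [539.2, -109.1, 77.9]
ft_force: [-1.5, -0.6, 3.8]
grasp_force: 30.0
t: 9.72
tcp_pos: [539.4, -109.2, 77.8]
ft_force: [-3.1, 0.8, 7.3]
grasp_force: 30.0
```

```bash
python3 -c "
from h import *
s=status.read_state();print(s['wrist_torque'])"
```

```text
[0.55337811 0.7154595  0.09522311]
```

```bash
python3 -m creep '{"xyz":[[0,0,-0.6],[0,0,0]],"yaw":[0,0]}'
python3 - <<'E'
from h import *
print(status.read_state()['wrist_torque'])
im=optics.snapshot('wrist')[:,:,::-1].copy();cv2.imwrite('pics/w6.png',im)
E
```

```text
t: 9.98
tcp_pos: [539.5, -109.3, 77.6]
orientation: [3.141, -0.001, 0.155]
ft_force: [-3.7, 0.9, 9.0]
gripper_width: 30.1
grasp_force: 30.1
[0.62202077 0.84537615 0.10789786]
```

View pics/w6.png

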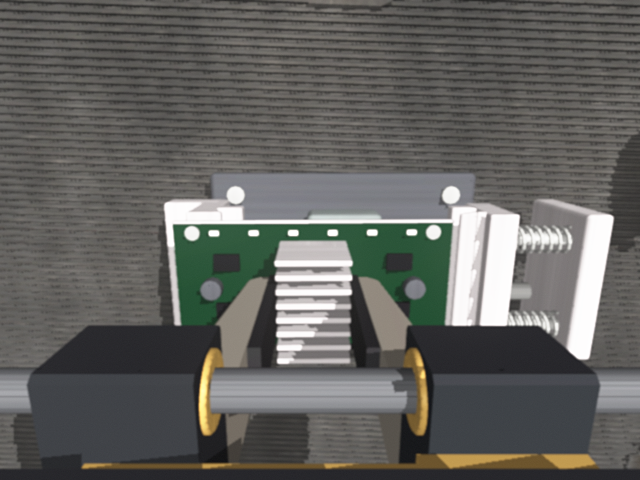

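```bash
cat > edges.py <<'E'
from h import *
def edges(im):
    hsv=cv2.cvtColor(im,cv2.COLOR_BGR2HSV)
    m=cv2.inRange(hsv,(55,90,15),(95,255,255))
    L=[];Rr=[]
    for r in range(228,300,2):
        c=np.flatnonzero(m[r,140:500]);L.append(c[0]+140 if len(c) else 0);Rr.append(c[-1]+140 if len(c) else 0)
    rows=np.arange(228,300,2)
    top=[np.flatnonzero(m[200:260,c])[0]+200 for c in (182,205,225,245,265,360,380,400,422,445) if m[200:260,c].any()]
    return 'L0 %.1f R0 %.1f'%(np.polyval(np.polyfit(rows,L,1),228),np.polyval(np.polyfit(rows,Rr,1),228)),'L/R mean',round(np.mean(L),1),round(np.mean(Rr),1),'top',[int(t) for t in top]
if __name__=='__main__':
    import sys
    if len(sys.argv)>1: print(*edges(cv2.imread(sys.argv[1])))
    else:
        s=status.read_state(); print('t',round(s['t'],2),s['tcp_pos'].round(1),'F',s['ft_force'].round(1),'T',s['wrist_torque'].round(2),'w',round(s['gripper_width'],1),round(s['grasp_force'],1))
        im=optics.snapshot('wrist')[:,:,::-1].copy();cv2.imwrite('pics/last.png',im);print(*edges(im))
E
python3 edges.py pics/w4.png;python3 edges.py pics/w6.png
python3 -m creep '{"xyz":[[0,0,0.8],[0,0,0.6],[0,0,0]],"yaw":[0,0,0]}'|grep -v ori
python3 -m creep '{"xyz":[[0,0,0],[0,0,0],[0,0,0]],"yaw":[0,0,0]}' 0.335|grep -v ori; python3 edges.py
python3 -m creep '{"xyz":[[0,0,0],[0,0,0],[0,0,0]],"yaw":[0,0,0]}' 0.325|grep -v ori; python3 edges.py
```

```text
L0 174.2 R0 452.1 L/R mean 177.2 449.1 top [225, 225, 225, 225, 225, 225, 225, 225, 224, 224]
L0 174.2 R0 450.2 L/R mean 176.9 447.5 top [226, 225, 225, 225, 225, 225, 224, 224, 224, 224]
t: 10.4
tcp_pos: [539.4, -109.2, 77.7]
ft_force: [-1.8, -0.1, 3.9]
gripper_width: 29.4
grasp_force: 30.0
t: 10.78
tcp_pos: [539.0, -109.1, 77.2]
ft_force: [0.3, -0.4, -1.2]
gripper_width: 30.3
grasp_force: 1.2
t 10.78 [ 539.  -109.1   77.2] F [ 0.3 -0.4 -1.2] T [ 0.   -0.06 -0.01] w 30.3 1.2
L0 171.1 R0 445.3 L/R mean 173.9 442.6 top [225, 225, 225, 225, 225, 224, 223, 223, 223, 223]
t: 11.2
tcp_pos: [538.9, -109.0, 77.3]
ft_force: [-0.4, -1.4, -1.4]
gripper_width: 31.0
grasp_force: 1.1
t 11.2 [ 538.9 -109.    77.3] F [-0.4 -1.4 -1.4] T [-0.01  0.04  0.04] w 31.0 1.1
L0 167.0 R0 438.0 L/R mean 170.1 435.4 top [242, 225, 225, 224, 224, 222, 222, 221, 236]
```

```bash
python3 -m creep '{"xyz":[[0.3,-2,0],[0.3,-2,0],[0.2,-1,0],[0,0,0]],"yaw":[0,0,0,0]}'|grep -v ori; python3 edges.py;python3 -m creep '{"xyz":[[0.2,-1,0],[0.1,-1,0],[0,0,0]],"yaw":[0,0,0]}'|grep -v ori; python3 edges.py
```

```text
t: 11.75
tcp_pos: [540.0, -114.3, 77.5]
ft_force: [0.5, 0.0, -1.5]
gripper_width: 31.2
grasp_force: 1.1
t 11.75 [ 540.  -114.3   77.5] F [ 0.5  0.  -1.5] T [-0.02  0.02 -0.03] w 31.2 1.1
L0 166.5 R0 425.8 L/R mean 169.5 425.6 top [242, 225, 225, 224, 224, 221, 221, 220, 235]
t: 12.18
tcp_pos: [540.2, -116.2, 77.5]
ft_force: [-0.1, -0.3, -1.1]
gripper_width: 30.9
grasp_force: 1.2
t 12.18 [ 540.2 -116.2   77.5] F [-0.1 -0.3 -1.1] T [-0.02  0.05 -0.01] w 30.9 1.2
L0 165.5 R0 414.7 L/R mean 168.4 418.0 top [242, 225, 224, 224, 223, 220, 220, 219]
```

```bash
F='tcp|force|width'; for i in 1; do python3 -m creep '{"xyz":[[0.1,-1,0],[0.2,-1,0],[0,0,0]],"yaw":[0,0,0]}'|egrep "$F"; python3 edges.py; python3 -m creep '{"xyz":[[0.1,-1,0],[0.2,-1,0],[0,0,0]],"yaw":[0,0,0]}'|egrep "$F"; python3 edges.py; done
```

```text
tcp_pos: [540.8, -118.3, 77.8]
ft_force: [-0.6, 0.5, 0.2]
gripper_width: 31.1
grasp_force: 0.0
t 12.6 [ 540.8 -118.3   77.8] F [-0.6  0.5  0.2] T [ 0.04 -0.02  0.02] w 31.1 0.0
L0 159.7 R0 403.0 L/R mean 162.9 403.1 top [243, 225, 224, 223, 222, 216, 215, 228]
tcp_pos: [540.8, -120.1, 77.5]
ft_force: [-0.5, 0.9, -0.4]
gripper_width: 31.2
grasp_force: 0.1
t 13.03 [ 540.8 -120.1   77.5] F [-0.5  0.9 -0.4] T [ 0.    0.02 -0.  ] w 31.2 0.1
L0 158.2 R0 398.5 L/R mean 161.3 400.8 top [242, 224, 223, 222, 221, 216, 215, 228]
```

```bash
python3 -m creep '{"xyz":[[0,0,0],[0,0,0]],"yaw":[0,0]}' 0.295|egrep "force|width";  python3 -m creep '{"xyz":[[0,0,-3],[0,0,-3],[0,0,-2],[0,0,0]],"yaw":[0,0,0,0]}'|egrep "tcp|force|width";python3 edges.py; python3 -m creep '{"xyz":[[0.1,-1,0],[0.2,-1,0],[0,0,0]],"yaw":[0,0,0]}'|egrep "tcp|force|width"; python3 -m creep '{"xyz":[[0.1,-1,0],[0.2,-1,0],[0,0,0]],"yaw":[0,0,0]}'|egrep "tcp|force|width"; python3 edges.py
```

```text
ft_force: [-0.6, 0.6, -0.5]
gripper_width: 32.1
grasp_force: 0.0
tcp_pos: [540.7, -120.0, 69.3]
ft_force: [-0.4, 0.5, 0.5]
gripper_width: 32.5
grasp_force: 1.3
t 13.82 [ 540.7 -120.    69.3] F [-0.4  0.5  0.5] T [ 0.18 -0.02 -0.08] w 32.5 1.3
L0 159.2 R0 407.5 L/R mean 158.9 410.0 top [229, 228, 227, 226, 225, 219, 218, 217]
tcp_pos: [541.1, -122.3, 69.5]
ft_force: [-0.3, -0.6, 0.3]
gripper_width: 32.3
grasp_force: 0.4
tcp_pos: [541.5, -124.3, 69.6]
ft_force: [-0.4, 0.7, 0.1]
gripper_width: 32.4
grasp_force: 0.1
t 14.62 [ 541.5 -124.3   69.6] F [-0.4  0.7  0.1] T [ 0.03  0.03 -0.  ] w 32.4 0.1
L0 159.3 R0 391.5 L/R mean 159.9 391.4 top [229, 228, 227, 225, 224, 219, 218, 217]
```

```bash
for i in 1; do python3 -m creep '{"xyz":[[0.1,-1,0],[0.2,-1,0],[0,0,0]],"yaw":[0,0,0]}'|egrep "tcp|force|width"; python3 -m creep '{"xyz":[[0.1,-1,0],[0.2,-1,0],[0,0,0]],"yaw":[0,0,0]}'|egrep "tcp|force|width"; python3 -m creep '{"xyz":[[0.1,-1,0],[0.2,-1,0],[0,0,0]],"yaw":[0,0,0]}'|egrep "tcp|force|width";  done;  python3 edges.py
```

```text
tcp_pos: [541.7, -126.2, 69.5]
ft_force: [-0.3, -1.0, -0.5]
gripper_width: 32.2
grasp_force: 0.1
tcp_pos: [541.9, -127.9, 69.4]
ft_force: [0.2, 1.2, 0.1]
gripper_width: 32.6
grasp_force: 0.6
tcp_pos: [542.2, -129.8, 69.4]
ft_force: [-0.5, 4.0, 0.6]
gripper_width: 32.8
grasp_force: 1.9
t 15.8 [ 542.2 -129.8   69.4] F [-0.5  4.   0.6] T [0.73 0.09 0.05] w 32.8 1.9
L0 158.5 R0 388.5 L/R mean 159.8 372.0 top [228, 227, 226, 225, 224, 219, 218, 217]
```

```bash
for i in 1; do python3 -m creep '{"xyz":[[0.1,-1,0],[0.2,-1,0],[0,0,0]],"yaw":[0,0,0]}'|egrep "tcp|force|width"; python3 -m creep '{"xyz":[[0.1,-1,0],[0.2,-1,0],[0,0,0]],"yaw":[0,0,0]}'|egrep "tcp|force|width"; done;  python3 edges.py
```

```text
tcp_pos: [542.5, -131.8, 69.5]
ft_force: [0.4, 3.9, 0.5]
gripper_width: 32.6
grasp_force: 2.6
tcp_pos: [542.8, -133.3, 69.5]
ft_force: [-0.5, 7.2, 2.5]
gripper_width: 32.5
grasp_force: 3.4
t 16.6 [ 542.8 -133.3   69.5] F [-0.5  7.2  2.5] T [ 1.25  0.17 -0.01] w 32.5 3.4
L0 158.2 R0 388.3 L/R mean 159.4 372.3 top [228, 227, 226, 225, 224, 219, 218, 217]
```

```bash
for i in 1; do python3 -m creep '{"xyz":[[0.1,-1,0],[0.2,-1,0],[0,0,0]],"yaw":[0,0,0]}'|egrep "tcp|force|width"; python3 edges.py; python3 -m creep '{"xyz":[[0.1,-1,0],[0,0,0]],"yaw":[0,0]}'|egrep "tcp|force|width"; done;  python3 edges.py
```

```text
tcp_pos: [543.0, -134.9, 69.5]
ft_force: [-1.5, 7.5, 2.1]
gripper_width: 32.6
grasp_force: 4.1
t 17.02 [ 543.  -134.9   69.5] F [-1.5  7.5  2.1] T [ 1.54  0.2  -0.03] w 32.6 4.1
L0 158.1 R0 382.8 L/R mean 159.3 376.5 top [228, 227, 226, 225, 224, 219, 218, 217]
tcp_pos: [543.1, -135.7, 69.5]
ft_force: [-1.5, 8.0, 3.8]
gripper_width: 32.5
grasp_force: 4.5
t 17.32 [ 543.1 -135.7   69.5] F [-1.5  8.   3.8] T [1.66 0.23 0.  ] w 32.5 4.5
L0 158.2 R0 389.6 L/R mean 159.2 367.6 top [228, 227, 226, 225, 224, 219, 218, 217]
```

```bash
python3 -m creep '{"xyz":[[0.2,-1,0],[0.1,-0.5,0],[0,0,0]],"yaw":[0,0,0]}'|egrep "tcp|force|width"; python3 edges.py;python3 -m creep '{"xyz":[[0.1,-0.7,0],[0,0,0],[0,0,0]],"yaw":[0,0,0]}'|egrep "tcp|force|width";  python3 edges.py
```

```text
tcp_pos: [543.3, -136.8, 69.5]
ft_force: [-1.3, 10.1, 4.3]
gripper_width: 32.3
grasp_force: 5.2
t 17.75 [ 543.3 -136.8   69.5] F [-1.3 10.1  4.3] T [ 1.89  0.3  -0.04] w 32.3 5.2
L0 157.9 R0 390.8 L/R mean 159.2 368.1 top [228, 227, 226, 225, 224, 219, 218, 217]
tcp_pos: [543.4, -137.3, 69.5]
ft_force: [-2.8, 10.2, 3.7]
gripper_width: 32.7
grasp_force: 5.5
t 18.18 [ 543.4 -137.3   69.5] F [-2.8 10.2  3.7] T [ 2.02  0.24 -0.02] w 32.7 5.5
L0 157.8 R0 386.7 L/R mean 159.1 372.0 top [228, 227, 226, 225, 224, 219, 218, 217]
```

```bash
python3 -m creep '{"xyz":[[0,0,-1],[0,0,-1],[0,0,0]],"yaw":[0,0,0]}'|egrep "tcp|force|width"; python3 edges.py
```

```text
tcp_pos: [543.3, -136.9, 67.3]
ft_force: [-1.5, 10.9, 3.7]
gripper_width: 32.2
grasp_force: 5.9
t 18.6 [ 543.3 -136.9   67.3] F [-1.5 10.9  3.7] T [ 2.2   0.29 -0.03] w 32.2 5.9
L0 158.5 R0 396.3 L/R mean 160.8 394.0 top [228, 227, 226, 225, 224, 220, 219, 218]
```

```bash
python3 -m creep '{"xyz":[[0,0,-1],[0,0,-1],[0,0,0]],"yaw":[0,0,0]}'|egrep "tcp|force|width"; python3 edges.py;  python3 -m creep '{"xyz":[[0,0,-1],[0,0,-1],[0,0,0]],"yaw":[0,0,0]}'|egrep "tcp|force|width"; python3 edges.py
```

```text
tcp_pos: [543.2, -136.6, 65.3]
ft_force: [-1.5, 11.9, 4.0]
gripper_width: 32.5
grasp_force: 6.4
t 19.02 [ 543.2 -136.6   65.3] F [-1.5 11.9  4. ] T [ 2.36  0.29 -0.01] w 32.5 6.4
L0 159.0 R0 395.9 L/R mean 162.2 401.2 top [227, 226, 225, 225, 224, 220, 219, 218]
tcp_pos: [543.1, -136.2, 63.2]
ft_force: [-1.5, 13.4, 4.2]
gripper_width: 32.7
grasp_force: 6.8
t 19.45 [ 543.1 -136.2   63.2] F [-1.5 13.4  4.2] T [2.56 0.24 0.01] w 32.7 6.8
L0 160.9 R0 404.9 L/R mean 164.1 410.4 top [244, 226, 225, 224, 224, 221, 220, 219]
```

```bash
python3 -m creep '{"xyz":[[-0.1,0.8,-1],[-0.1,0.7,-1],[0,0,0]],"yaw":[0,0,0]}'|egrep "tcp|force|width"; python3 edges.py;  python3 -m creep '{"xyz":[[-0.1,0.5,-1],[0,0.4,-1],[0,0,0]],"yaw":[0,0,0]}'|egrep "tcp|force|width"; python3 edges.py
```

```text
tcp_pos: [543.1, -135.6, 62.1]
ft_force: [-3.6, 10.1, 8.6]
gripper_width: 32.4
grasp_force: 6.4
t 19.88 [ 543.1 -135.6   62.1] F [-3.6 10.1  8.6] T [2.22 0.66 0.06] w 32.4 6.4
L0 161.7 R0 405.7 L/R mean 164.9 411.8 top [244, 226, 225, 225, 224, 221, 221, 220, 220]
tcp_pos: [543.6, -135.3, 60.7]
ft_force: [-2.4, 10.5, 10.5]
gripper_width: 32.5
grasp_force: 6.0
t 20.3 [ 543.6 -135.3   60.7] F [-2.4 10.5 10.5] T [2.15 0.56 0.02] w 32.5 6.0
L0 164.3 R0 412.2 L/R mean 165.1 415.7 top [246, 228, 227, 227, 226, 223, 222, 221]
```

```bash
python3 -m creep '{"xyz":[[0,0,1.5],[0.1,-0.8,0],[0.1,-0.7,0],[0,0,0]],"yaw":[0,0,0,0]}'|egrep "tcp|force|width"; python3 edges.py;  python3 -m creep '{"xyz":[[0,0,-1],[0,0,-1],[0,0,0]],"yaw":[0,0,0]}'|egrep "tcp|force|width"; python3 edges.py
```

```text
tcp_pos: [543.3, -135.5, 60.9]
ft_force: [-1.1, 12.7, 4.5]
gripper_width: 32.9
grasp_force: 6.7
t 20.85 [ 543.3 -135.5   60.9] F [-1.1 12.7  4.5] T [2.56 0.1  0.  ] w 32.9 6.7
L0 163.8 R0 407.8 L/R mean 164.9 414.0 top [246, 228, 227, 226, 226, 222, 222, 221]
tcp_pos: [543.6, -135.5, 60.4]
ft_force: [-4.4, 13.6, 13.6]
gripper_width: 32.4
grasp_force: 8.6
t 21.27 [ 543.6 -135.5   60.4] F [-4.4 13.6 13.6] T [3.   0.86 0.04] w 32.4 8.6
L0 165.2 R0 410.0 L/R mean 165.1 414.8 top [246, 228, 228, 227, 226, 223, 222, 222, 221]
```

```bash
cat > hz.py <<'E'
from h import *
from scipy.optimize import least_squares
import sys
from edges import *
c=optics.calibration('wrist');K=(c['fx'],c['fy'],c['cx'],c['cy']);M=c['T_tool_cam'];C=(K,M[:3,3],M[:3,:3])
# tool frame: x=k, y=h, z down ; plate top z=+17.1-... point above TCP -> z negative ; plate below TCP? 
def line(im):
    m=cv2.inRange(cv2.cvtColor(im,cv2.COLOR_BGR2HSV),(55,90,15),(95,255,255)).astype(bool)
    out=[]
    for x in range(176,450):
        col=m[205:240,x];i=np.flatnonzero(col)
        if len(i) and col[i[0]:i[0]+4].all(): out.append((x,205+i[0]))
    o=np.array(out,float)
    for _ in range(5):
        p=np.polyfit(o[:,0],o[:,1],1);r=o[:,1]-np.polyval(p,o[:,0]);o=o[abs(r)<max(1.2,1.5*r.std())]
    return p
def solve(p,kk):  # heights at h=-45 and +25 along far edge k=kk (tool z, up negative)
    res=[]
    for h in(-45,0,25):
        f=lambda z:[(lambda q:q[1]-np.polyval(p,q[0]))(proj(C,(kk,h,z[0])))]
        res.append(least_squares(f,[17.]).x[0])
    return res
if __name__=='__main__':
    p0=line(cv2.imread('pics/w4.png'))
    zt=17.1
    f=lambda k:[(lambda q:q[1]-np.polyval(p0,q[0]))(proj(C,(k[0],0,zt)))]
    kk=least_squares(f,[30.]).x[0];print('k',kk,'base',np.round(solve(p0,kk),1))
    for n in sys.argv[1:]:
        p=line(cv2.imread(n));print(n,p.round(3),'plate top below TCP at h-45,0,25:',np.round(solve(p,kk),1))
E
python3 hz.py pics/w6.png pics/last.png
```

```text
k 28.35249534825375 base [16.6 17.1 17.4]
pics/w6.png [-5.00000e-03  2.26457e+02] plate top below TCP at h-45,0,25: [16.1 17.4 18.1]
pics/last.png [-3.50000e-02  2.35581e+02] plate top below TCP at h-45,0,25: [10.2 17.9 22.2]
```

```bash
cat > pose.py <<'E'
from hz import *
def dots(im,rows=(226,246)):
    hsv=cv2.cvtColor(im,cv2.COLOR_BGR2HSV)
    m=((hsv[:,:,1]<70)&(hsv[:,:,2]>150)).astype(np.uint8)
    g=cv2.inRange(hsv,(55,90,15),(95,255,255))
    n,l,s,c=cv2.connectedComponentsWithStats(m)
    out=[]
    for i in range(1,n):
        x,y,w,h,a=s[i]
        if 222<c[i][1]<250 and 15<a<260 and w<22 and h<20:
            ring=g[max(0,y-3):y+h+3,max(0,x-3):x+w+3]
            if (ring>0).sum()>0.25*ring.size: out.append((*c[i],a))
    return np.array(sorted(out))
im0=cv2.imread('pics/w4.png');d0=dots(im0)
def inv(u,z):  # tool-frame point on plane z
    p=cast(C,u,z);return p
B=np.array([inv(d[:2],17.1) for d in d0]); 
B0=B-[0,B[:,1].mean(),17.1]   # board coords: k,h,0 with centre at tool
def fit(d):
    # match by order from the left
    n=min(len(d),len(B0));P=B0[:n];U=d[:n,:2]
    def f(v):
        h,k,z,t,y=v
        q=np.c_[P[:,0]-y*P[:,1]+k,P[:,1]+y*P[:,0]+h,z+t*P[:,1]]
        return np.r_[(np.array([proj(C,a) for a in q])-U).ravel(),(z-12)/60]
    r=least_squares(f,[0,0,12,0,0]);return r.x,np.sqrt(np.mean(r.fun**2)),n
if __name__=='__main__':
    print(len(d0),B0[:,1].round(1))
    for n in sys.argv[1:]:
        d=dots(cv2.imread(n));print(n,d.round(1).tolist());v,e,m=fit(d)
        print('h %.2f k %.2f top below TCP %.1f tilt %.4f yaw %.2fdeg'%(v[0],v[1],v[2],v[3],np.degrees(v[4])),'rms %.2f n %d'%(e,m))
E
python3 pose.py pics/w4.png pics/w5.png pics/w6.png pics/last.png
```

```text
7 [-53.  -35.  -16.8   1.1  19.2  37.2  47.2]
pics/w4.png [[214.1, 232.3, 88.0], [253.6, 232.4, 88.0], [293.4, 232.4, 88.0], [332.7, 232.4, 87.0], [372.5, 232.3, 87.0], [411.9, 232.3, 89.0], [433.9, 232.2, 211.0]]
h 7.89 k 0.00 top below TCP 17.1 tilt 0.0000 yaw 0.00deg rms 0.02 n 7
pics/w5.png [[192.3, 232.1, 193.0], [214.2, 232.1, 76.0], [253.8, 232.0, 75.0], [293.1, 232.0, 75.0], [332.9, 232.0, 74.0], [372.4, 232.1, 76.0], [412.0, 232.0, 73.0], [433.9, 232.2, 190.0]]
h -7.96 k 1.16 top below TCP 12.6 tilt -0.6058 yaw -8.03deg rms 2.67 n 7
pics/w6.png [[191.5, 233.0, 190.0], [213.4, 232.9, 75.0], [253.1, 232.8, 69.0], [292.8, 232.5, 64.0], [332.2, 232.1, 72.0], [371.9, 232.0, 72.0], [411.2, 232.0, 70.0], [433.1, 231.8, 184.0]]
h -8.10 k 1.01 top below TCP 12.3 tilt -0.5944 yaw -8.21deg rms 2.66 n 7
pics/last.png [[179.7, 236.9, 190.0], [203.0, 236.0, 71.0], [244.0, 234.5, 62.0], [283.8, 233.0, 68.0], [322.3, 231.5, 58.0], [360.0, 230.2, 63.0], [396.6, 228.5, 55.0]]
h -12.14 k 0.55 top below TCP 12.9 tilt -0.4491 yaw -8.17deg rms 2.62 n 7
```

```bash
sed -i "s#im0=cv2.imread('pics/w4.png')#im0=cv2.imread('pics/w5.png')#; s#(z-12)/60#(z-12)/60#" pose.py; python3 pose.py pics/w5.png pics/w6.png pics/last.png
```

```text
8 [-55.1 -45.1 -27.   -9.1   9.   27.   45.1  55.1]
pics/w5.png [[192.3, 232.1, 193.0], [214.2, 232.1, 76.0], [253.8, 232.0, 75.0], [293.1, 232.0, 75.0], [332.9, 232.0, 74.0], [372.4, 232.1, 76.0], [412.0, 232.0, 73.0], [433.9, 232.2, 190.0]]
h 0.05 k 0.00 top below TCP 17.1 tilt -0.0000 yaw -0.00deg rms 0.02 n 8
pics/w6.png [[191.5, 233.0, 190.0], [213.4, 232.9, 75.0], [253.1, 232.8, 69.0], [292.8, 232.5, 64.0], [332.2, 232.1, 72.0], [371.9, 232.0, 72.0], [411.2, 232.0, 70.0], [433.1, 231.8, 184.0]]
h -0.12 k -0.14 top below TCP 17.0 tilt 0.0106 yaw -0.16deg rms 0.12 n 8
pics/last.png [[179.7, 236.9, 190.0], [203.0, 236.0, 71.0], [244.0, 234.5, 62.0], [283.8, 233.0, 68.0], [322.3, 231.5, 58.0], [360.0, 230.2, 63.0], [396.6, 228.5, 55.0]]
h -4.53 k -1.25 top below TCP 22.1 tilt 0.1635 yaw -0.06deg rms 0.09 n 7
```

```bash
cat > look.py <<'E'
from pose import *
s=status.read_state();im=optics.snapshot('wrist')[:,:,::-1].copy();cv2.imwrite('pics/last.png',im)
d=dots(im);v,e,m=fit(d);a=np.radians(-81.1);c=-20+(s['tcp_pos'][:2]-[539.1,-109.1])@[np.cos(a),np.sin(a)]
cb=c+v[0]; zc=s['tcp_pos'][2]-v[2]-5
print('t %.2f'%s['t'],'F',s['ft_force'].round(1),'w %.1f g %.1f'%(s['gripper_width'],s['grasp_force']),'tcp',s['tcp_pos'].round(1))
print('tilt %.3f yaw %.1f k %.1f | L end x %.1f u %.1f | R end x %.1f u %.1f | plate-top below tip %.1f rms %.2f n%d'%(v[3],np.degrees(v[4]),v[1],cb-65*np.cos(v[3]),zc+65*v[3]-45,cb+65*np.cos(v[3]),zc-65*v[3]-45,v[2],e,m))
E
python3 look.py; python3 -m creep '{"xyz":[[0,0,1],[0,0,1],[0,0,0]],"yaw":[0,0,0]}'|egrep "tcp|force|width"; python3 look.py; python3 -m creep '{"xyz":[[0,0,1],[0,0,1],[0,0,0]],"yaw":[0,0,0]}'|egrep "tcp|force|width"; python3 look.py
```

```text
t 21.32 F [-4.8 14.  13.8] w 32.6 g 8.6 tcp [ 543.6 -135.5   60.4]
tilt 0.165 yaw -0.0 k -1.3 | L end x -61.9 u -0.9 | R end x 66.4 u -22.3 | plate-top below tip 22.1 rms 0.09 n7
tcp_pos: [543.4, -135.6, 61.0]
ft_force: [0.4, 13.0, 3.0]
gripper_width: 32.7
grasp_force: 6.6
t 21.75 F [ 0.4 13.   3. ] w 32.7 g 6.6 tcp [ 543.4 -135.6   61. ]
tilt 0.163 yaw -0.1 k -1.1 | L end x -61.9 u -0.7 | R end x 66.4 u -21.8 | plate-top below tip 22.2 rms 0.10 n7
tcp_pos: [543.5, -136.3, 63.0]
ft_force: [-0.3, 9.9, 3.2]
gripper_width: 32.6
grasp_force: 5.4
t 22.18 F [-0.3  9.9  3.2] w 32.6 g 5.4 tcp [ 543.5 -136.3   63. ]
tilt 0.191 yaw -0.1 k -1.3 | L end x -61.3 u 1.9 | R end x 66.3 u -22.9 | plate-top below tip 23.5 rms 0.13 n7
```

```bash
python3 -m creep '{"xyz":[[0,0,1],[0,0,1],[0,0,1],[0,0,1],[0,0,0]],"yaw":[0,0,0,0,0]}'|egrep "tcp|force|width"; python3 look.py; python3 -m creep '{"xyz":[[0,0,1],[0,0,1],[0,0,1],[0,0,1],[0,0,0]],"yaw":[0,0,0,0,0]}'|egrep "force"; python3 look.py
```

```text
tcp_pos: [543.6, -136.7, 67.1]
ft_force: [-0.7, 9.5, 2.9]
gripper_width: 32.4
grasp_force: 5.0
t 22.85 F [-0.7  9.5  2.9] w 32.4 g 5.0 tcp [ 543.6 -136.7   67.1]
tilt 0.255 yaw 0.0 k -2.0 | L end x -61.4 u 6.9 | R end x 64.4 u -26.3 | plate-top below tip 26.9 rms 0.10 n7
ft_force: [-0.1, 8.2, 2.7]
grasp_force: 4.5
t 23.52 F [-0.1  8.2  2.7] w 32.6 g 4.5 tcp [ 543.8 -137.1   71.3]
tilt 0.313 yaw -0.1 k -2.7 | L end x -61.2 u 11.1 | R end x 62.5 u -29.6 | plate-top below tip 30.6 rms 0.12 n7
```

```bash
python3 -m creep '{"xyz":[[0,0,0.7],[-0.2,1,0],[-0.2,1,0],[-0.2,1,0],[0,0,0]],"yaw":[0,0,0,0,0]}'|egrep "tcp|force|width"; python3 look.py
```

```text
tcp_pos: [543.3, -134.7, 71.9]
ft_force: [0.1, 6.4, 1.9]
gripper_width: 32.5
grasp_force: 3.5
t 24.20 F [0.1 6.4 1.9] w 32.5 g 3.5 tcp [ 543.3 -134.7   71.9]
tilt 0.329 yaw -0.1 k -2.8 | L end x -63.4 u 11.9 | R end x 59.6 u -30.8 | plate-top below tip 31.4 rms 0.09 n7
```

```bash
python3 -m creep '{"xyz":[[-0.2,1,0],[-0.2,1,0],[0,1,0],[0,0,0]],"yaw":[0,0,0,0]}'|egrep "force"; python3 look.py;  python3 -m creep '{"xyz":[[0,0,0],[0,0,-2],[0,0,-2],[0,0,-2],[0,0,-2],[0,0,0]],"yaw":[0,0,0,0,0,0]}' 0.17|egrep "tcp|force|width"; python3 look.py
```

```text
ft_force: [0.0, 4.5, 1.4]
grasp_force: 2.9
t 24.75 F [0.  4.5 1.4] w 32.6 g 2.9 tcp [ 542.8 -132.4   71.8]
tilt 0.321 yaw -0.2 k -2.7 | L end x -65.8 u 11.5 | R end x 57.6 u -30.2 | plate-top below tip 31.1 rms 0.12 n7
tcp_pos: [543.0, -131.9, 64.4]
ft_force: [-0.4, 6.1, 6.4]
gripper_width: 38.0
grasp_force: 3.7
t 25.55 F [-0.4  6.1  6.4] w 38.0 g 3.7 tcp [ 543.  -131.9   64.4]
tilt 0.261 yaw -0.1 k -2.2 | L end x -68.3 u 7.2 | R end x 57.3 u -26.6 | plate-top below tip 24.1 rms 0.07 n7
```

```bash
python3 - <<'E'
s=open('pose.py').read()
s=s.replace("q=np.c_[P[:,0]-y*P[:,1]+k,P[:,1]+y*P[:,0]+h,z+t*P[:,1]]","q=R.from_euler('xz',[t,y]).apply(P)+[k,h,z]").replace("(z-12)/60","0")
open('pose.py','w').write(s)
s=open('look.py').read().replace("zc+65*v[3]","zc+65*np.sin(v[3])").replace("zc-65*v[3]","zc-65*np.sin(v[3])")
open('look.py','w').write(s)
E
python3 look.py
```

```text
t 25.60 F [-1.8  6.4  5.1] w 38.0 g 3.7 tcp [ 542.9 -131.9   64.4]
tilt 0.257 yaw -0.1 k -0.7 | L end x -68.1 u 13.1 | R end x 57.6 u -20.0 | plate-top below tip 17.8 rms 0.05 n7
```

```bash
python3 -m creep '{"xyz":[[-0.3,2,0],[-0.3,2,0],[-0.3,2,0],[-0.3,2,0],[-0.3,2,0],[-0.3,2,0],[-0.3,2,0],[0,0,0]],"yaw":[0,0,0,0,0,0,0,0]}'|egrep "force"; python3 look.py
```

```text
ft_force: [0.7, -2.0, 1.0]
grasp_force: 0.6
t 26.65 F [ 0.7 -2.   1. ] w 38.2 g 0.6 tcp [ 540.7 -118.4   64. ]
tilt 0.272 yaw -0.3 k -0.1 | L end x -76.6 u 15.3 | R end x 48.6 u -19.6 | plate-top below tip 16.1 rms 0.10 n8
```

```bash
python3 -m creep '{"xyz":[[-0.4,2.5,0],[-0.3,2.5,0],[-0.2,1.5,0],[0,0,0]],"yaw":[0,0,0,0]}'|egrep "force"; python3 look.py; python3 -m creep '{"xyz":[[0,0,3],[0,0,4],[0,0,4],[0,0,6],[0,0,6],[0,0,0]],"yaw":[0,0,0,0,0,0]}' 1|egrep "force"; python3 look.py
```

```text
ft_force: [0.9, -3.3, 1.9]
grasp_force: 1.5
t 27.20 F [ 0.9 -3.3  1.9] w 38.1 g 1.5 tcp [ 539.8 -111.8   63.9]
tilt 0.288 yaw -0.3 k -0.1 | L end x -83.3 u 17.4 | R end x 41.4 u -19.6 | plate-top below tip 15.0 rms 0.12 n8
ft_force: [0.5, 0.2, -1.9]
grasp_force: 28.0
t 28.00 F [ 0.5  0.2 -1.9] w 33.0 g 28.0 tcp [ 540.1 -112.1   87.5]
tilt 0.285 yaw 0.0 k 0.1 | L end x -85.0 u 40.6 | R end x 39.8 u 4.1 | plate-top below tip 15.2 rms 0.10 n8
```

```bash
python3 -m creep '{"xyz":[[0.3,-2.5,0],[0.4,-2.5,0],[0.4,-2.5,0],[0.2,-1.5,0],[0,0,0]],"yaw":[0,0,0,0,0]}'|egrep "tcp|force"; python3 look.py; python3 -m creep '{"xyz":[[0.3,-2,-1],[0.3,-2,-1],[0,0,0]],"yaw":[0,0,0]}'|egrep "tcp|force"; python3 look.py
```

```text
tcp_pos: [540.9, -121.0, 86.7]
ft_force: [-0.3, -1.0, -1.0]
grasp_force: 28.0
t 28.68 F [-0.3 -1.  -1. ] w 32.8 g 28.0 tcp [ 540.9 -121.    86.7]
tilt 0.285 yaw 0.0 k 0.1 | L end x -76.1 u 39.8 | R end x 48.7 u 3.3 | plate-top below tip 15.1 rms 0.10 n8
tcp_pos: [541.5, -125.0, 84.6]
ft_force: [0.3, -0.3, -2.4]
grasp_force: 28.0
t 29.10 F [ 0.3 -0.3 -2.4] w 32.6 g 28.0 tcp [ 541.5 -125.    84.6]
tilt 0.285 yaw 0.1 k 0.1 | L end x -72.0 u 37.8 | R end x 52.7 u 1.2 | plate-top below tip 15.1 rms 0.09 n7
```

```bash
python3 -m creep '{"xyz":[[0,0,-0.8],[0,0,0]],"yaw":[0,0]}'|egrep "tcp|ft_force"; python3 -m creep '{"xyz":[[0,0,-0.8],[0,0,0]],"yaw":[0,0]}'|egrep "tcp|ft_force";python3 look.py
```

```text
tcp_pos: [541.4, -124.8, 83.8]
ft_force: [-0.8, 0.1, -1.8]
tcp_pos: [541.6, -124.8, 83.1]
ft_force: [-0.4, 0.6, -1.3]
t 29.65 F [-0.4  0.6 -1.3] w 33.1 g 28.0 tcp [ 541.6 -124.8   83.1]
tilt 0.286 yaw 0.1 k 0.1 | L end x -72.2 u 36.4 | R end x 52.6 u -0.3 | plate-top below tip 15.1 rms 0.11 n7
```

```bash
python3 -m creep '{"xyz":[[0,0,-0.8],[0,0,0]],"yaw":[0,0]}'|egrep "tcp|ft_force"; python3 -m creep '{"xyz":[[0,0,-0.6],[0,0,0]],"yaw":[0,0]}'|egrep "tcp|ft_force";python3 look.py
```

```text
tcp_pos: [541.7, -124.8, 82.7]
ft_force: [-1.5, 1.3, 1.5]
tcp_pos: [541.8, -124.9, 82.1]
ft_force: [-1.1, 1.9, 4.9]
t 30.20 F [-1.1  1.9  4.9] w 32.4 g 27.7 tcp [ 541.8 -124.9   82.1]
tilt 0.262 yaw 0.1 k 0.0 | L end x -72.2 u 33.5 | R end x 53.3 u -0.2 | plate-top below tip 15.4 rms 0.09 n7
```

```bash
python3 -m creep '{"xyz":[[0,0,1],[0.3,-2,0],[0.3,-2,0],[0,0,0]],"yaw":[0,0,0,0]}'|egrep "tcp|ft_force"; python3 -m creep '{"xyz":[[0.2,-1.5,0],[0.2,-1.5,0],[0,0,0]],"yaw":[0,0,0]}'|egrep "tcp|ft_force";python3 look.py
```

```text
tcp_pos: [541.9, -129.2, 82.4]
ft_force: [-0.7, -0.0, -1.8]
tcp_pos: [542.4, -131.7, 82.6]
ft_force: [-0.1, 0.9, -2.3]
t 31.12 F [-0.1  0.9 -2.3] w 32.5 g 28.3 tcp [ 542.4 -131.7   82.6]
tilt 0.269 yaw 0.0 k 0.1 | L end x -65.3 u 34.3 | R end x 60.0 u -0.2 | plate-top below tip 15.5 rms 0.06 n7
```

```bash
python3 -m creep '{"xyz":[[0.3,-2,0],[0.2,-1,0],[0,0,0]],"yaw":[0,0,0]}'|egrep "tcp|ft_force"; python3 -m creep '{"xyz":[[0.3,-2,0],[0,0,0]],"yaw":[0,0]}'|egrep "tcp|ft_force";python3 look.py
```

```text
tcp_pos: [542.8, -134.5, 82.6]
ft_force: [-1.4, 4.1, -0.1]
tcp_pos: [543.1, -136.4, 82.6]
ft_force: [-1.8, 5.1, 1.2]
t 31.80 F [-1.8  5.1  1.2] w 32.6 g 28.6 tcp [ 543.1 -136.4   82.6]
tilt 0.278 yaw 0.1 k 0.1 | L end x -60.6 u 35.0 | R end x 64.5 u -0.6 | plate-top below tip 15.4 rms 0.05 n7
```

```bash
python3 -m creep '{"xyz":[[0.3,-2,0],[0.2,-1,0],[0,0,0]],"yaw":[0,0,0]}'|egrep "tcp|ft_force"; python3 -m creep '{"xyz":[[0.3,-2,0],[0,0,0]],"yaw":[0,0]}'|egrep "tcp|ft_force";python3 look.py
```

```text
tcp_pos: [543.5, -138.7, 82.6]
ft_force: [-2.1, 8.5, 2.2]
tcp_pos: [543.8, -140.3, 82.7]
ft_force: [-0.9, 9.1, 3.1]
t 32.48 F [-0.9  9.1  3.1] w 32.3 g 28.7 tcp [ 543.8 -140.3   82.7]
tilt 0.271 yaw 0.1 k 0.1 | L end x -56.8 u 34.5 | R end x 68.5 u -0.3 | plate-top below tip 15.6 rms 0.08 n7
```

```bash
python3 -m creep '{"xyz":[[0,-0.5,-1],[0,0.3,-1],[-0.1,0.6,-1],[0,0,0]],"yaw":[0,0,0,0]}'|egrep "tcp|ft_force"; python3 look.py; python3 -m creep '{"xyz":[[-0.1,0.6,-1],[-0.1,0.6,-1],[-0.1,0.6,-1],[0,0,0]],"yaw":[0,0,0,0]}'|egrep "tcp|ft_force"; python3 look.py
```

```text
tcp_pos: [544.1, -140.1, 80.7]
ft_force: [-3.3, 9.6, 7.6]
t 33.02 F [-3.3  9.6  7.6] w 31.9 g 28.3 tcp [ 544.1 -140.1   80.7]
tilt 0.246 yaw 0.3 k -0.0 | L end x -56.8 u 31.3 | R end x 69.3 u -0.4 | plate-top below tip 15.2 rms 0.06 n7
tcp_pos: [543.9, -138.4, 77.6]
ft_force: [-3.0, 8.8, 7.6]
t 33.58 F [-3.   8.8  7.6] w 31.7 g 28.5 tcp [ 543.9 -138.4   77.6]
tilt 0.208 yaw 0.4 k -0.1 | L end x -58.3 u 26.2 | R end x 68.9 u -0.6 | plate-top below tip 14.8 rms 0.10 n7
```

```bash
python3 -m creep '{"xyz":[[0,0.4,-1],[-0.1,0.4,-1],[-0.1,0.4,-1],[0,0,0]],"yaw":[0,0,0,0]}'|egrep "tcp|ft_force"; python3 look.py; python3 -m creep '{"xyz":[[-0.1,0.5,-1],[-0.1,0.5,-1],[0,0.5,-1],[0,0,0]],"yaw":[0,0,0,0]}'|egrep "tcp|ft_force"; python3 look.py
```

```text
tcp_pos: [543.6, -137.0, 74.4]
ft_force: [-3.1, 10.6, 5.3]
t 34.12 F [-3.1 10.6  5.3] w 31.6 g 28.8 tcp [ 543.6 -137.    74.4]
tilt 0.163 yaw 0.3 k -0.0 | L end x -59.2 u 20.7 | R end x 69.0 u -0.4 | plate-top below tip 14.2 rms 0.11 n7
tcp_pos: [543.3, -135.4, 71.0]
ft_force: [-2.1, 10.4, 4.6]
t 34.67 F [-2.1 10.4  4.6] w 31.0 g 29.1 tcp [ 543.3 -135.4   71. ]
tilt 0.125 yaw 0.3 k -0.0 | L end x -60.3 u 15.5 | R end x 68.7 u -0.7 | plate-top below tip 13.7 rms 0.09 n7
```

```bash
python3 -m creep '{"xyz":[[0,0,-1],[0,0.1,-1],[0,0,0]],"yaw":[0,0,0]}'|egrep "tcp|ft_force"; python3 look.py; python3 -m creep '{"xyz":[[0,0.2,-1],[0,0.2,-1],[0,0,0]],"yaw":[0,0,0]}'|egrep "tcp|ft_force"; python3 look.py
```

```text
tcp_pos: [543.2, -135.2, 69.0]
ft_force: [-2.0, 9.4, 3.4]
t 35.10 F [-2.   9.4  3.4] w 30.4 g 29.3 tcp [ 543.2 -135.2   69. ]
tilt 0.096 yaw 0.2 k 0.0 | L end x -60.2 u 12.1 | R end x 69.2 u -0.4 | plate-top below tip 13.1 rms 0.08 n7
tcp_pos: [543.1, -134.7, 66.8]
ft_force: [-2.6, 9.9, 3.7]
t 35.52 F [-2.6  9.9  3.7] w 30.2 g 29.6 tcp [ 543.1 -134.7   66.8]
tilt 0.062 yaw 0.1 k -0.0 | L end x -60.3 u 7.9 | R end x 69.4 u -0.1 | plate-top below tip 12.9 rms 0.09 n7
```

```bash
python3 -m creep '{"xyz":[[0,0.2,-1],[0,0.2,-1],[0,0,0]],"yaw":[0,0,0]}'|egrep "tcp|ft_force"; python3 look.py; python3 -m creep '{"xyz":[[0,0.2,-1],[0,0.1,-0.7],[0,0,0]],"yaw":[0,0,0]}'|egrep "tcp|ft_force"; python3 look.py
```

```text
tcp_pos: [543.0, -134.1, 64.7]
ft_force: [-2.3, 10.2, 3.6]
t 35.95 F [-2.3 10.2  3.6] w 30.2 g 29.8 tcp [ 543.  -134.1   64.7]
tilt 0.038 yaw 0.1 k 0.0 | L end x -60.4 u 4.9 | R end x 69.5 u -0.1 | plate-top below tip 12.3 rms 0.11 n7
tcp_pos: [542.9, -133.9, 63.1]
ft_force: [-2.8, 10.5, 3.7]
t 36.38 F [-2.8 10.5  3.7] w 30.1 g 29.9 tcp [ 542.9 -133.9   63.1]
tilt 0.021 yaw 0.2 k -0.0 | L end x -60.2 u 2.3 | R end x 69.7 u -0.5 | plate-top below tip 12.2 rms 0.11 n7
```

```bash
python3 -m creep '{"xyz":[[0,0.2,-0.8],[0,0,-0.6],[0,0,0]],"yaw":[0,0,0]}'|egrep "tcp|ft_force"; python3 look.py; python3 -m creep '{"xyz":[[0,0.2,-0.5],[0,0,0]],"yaw":[0,0]}'|egrep "tcp|ft_force"; python3 look.py
```

```text
tcp_pos: [543.0, -134.0, 62.2]
ft_force: [-3.2, 11.1, 7.1]
t 36.80 F [-3.2 11.1  7.1] w 29.8 g 30.0 tcp [ 543.  -134.    62.2]
tilt 0.010 yaw 0.3 k -0.0 | L end x -59.9 u 0.9 | R end x 70.1 u -0.4 | plate-top below tip 12.0 rms 0.12 n7
tcp_pos: [543.0, -133.9, 62.0]
ft_force: [-4.4, 9.5, 8.8]
t 37.10 F [-4.4  9.5  8.8] w 29.9 g 30.0 tcp [ 543.  -133.9   62. ]
tilt 0.002 yaw 0.2 k -0.1 | L end x -59.9 u 0.1 | R end x 70.1 u -0.1 | plate-top below tip 12.0 rms 0.11 n7
```

```bash
python3 -m creep '{"xyz":[[0,0,0.6],[-0.2,1,0],[-0.2,1,0],[-0.1,1,0],[0,0,0]],"yaw":[0,0,0,0,0]}'|egrep "tcp|ft_force"; python3 look.py; python3 -m creep '{"xyz":[[-0.2,1,0],[0,0,0]],"yaw":[0,0]}'|egrep "tcp|ft_force"; python3 look.py
```

```text
tcp_pos: [542.6, -131.2, 62.1]
ft_force: [-2.3, 8.6, 3.8]
t 37.77 F [-2.3  8.6  3.8] w 29.7 g 30.0 tcp [ 542.6 -131.2   62.1]
tilt 0.006 yaw 0.2 k -0.0 | L end x -62.7 u 0.6 | R end x 67.3 u -0.1 | plate-top below tip 11.8 rms 0.13 n7
tcp_pos: [542.4, -130.4, 62.0]
ft_force: [-1.8, 8.1, 4.1]
t 38.08 F [-1.8  8.1  4.1] w 29.8 g 30.0 tcp [ 542.4 -130.4   62. ]
tilt 0.008 yaw 0.2 k -0.0 | L end x -63.5 u 0.7 | R end x 66.5 u -0.4 | plate-top below tip 11.9 rms 0.14 n7
```

```bash
python3 -m creep '{"xyz":[[-0.1,1,0],[-0.2,1,0],[0,0,0]],"yaw":[0,0,0]}'|egrep "tcp|ft_force"; python3 look.py; python3 -m creep '{"xyz":[[0,0,0],[0,0,0],[0,0,0]],"yaw":[0,0,0]}' 0.25|egrep "tcp|ft_force"; python3 look.py
```

```text
tcp_pos: [542.2, -128.8, 62.0]
ft_force: [-2.0, 5.9, 2.7]
t 38.50 F [-2.   5.9  2.7] w 29.8 g 30.0 tcp [ 542.2 -128.8   62. ]
tilt 0.008 yaw 0.2 k -0.0 | L end x -65.1 u 0.7 | R end x 64.9 u -0.4 | plate-top below tip 11.9 rms 0.12 n7
tcp_pos: [542.4, -129.8, 61.9]
ft_force: [-2.2, 1.8, 0.6]
t 38.92 F [-2.2  1.8  0.6] w 34.3 g 0.9 tcp [ 542.4 -129.8   61.9]
tilt 0.002 yaw 0.0 k -0.1 | L end x -66.2 u 0.2 | R end x 63.8 u -0.0 | plate-top below tip 11.8 rms 0.10 n7
```

```bash
python3 -m creep '{"xyz":[[-0.2,1.2,0],[0,0,0],[0,0,0]],"yaw":[0,0,0]}'|egrep "tcp|force"; python3 look.py; python3 -m creep '{"xyz":[[0,0,0],[0,0,0]],"yaw":[0,0]}' 0.1|egrep "tcp|force"; python3 look.py
```

```text
tcp_pos: [542.3, -128.5, 61.8]
ft_force: [-0.0, 0.8, 0.2]
grasp_force: 0.0
t 39.35 F [-0.   0.8  0.2] w 34.7 g 0.0 tcp [ 542.3 -128.5   61.8]
tilt 0.401 yaw 5.8 k 4.4 | L end x -46.3 u 44.4 | R end x 73.4 u -6.3 | plate-top below tip -7.2 rms 2.67 n6
tcp_pos: [542.1, -128.2, 61.7]
ft_force: [0.8, -0.2, -0.5]
grasp_force: 0.0
t 39.65 F [ 0.8 -0.2 -0.5] w 41.3 g 0.0 tcp [ 542.1 -128.2   61.7]
tilt 0.006 yaw 0.1 k -0.1 | L end x -66.2 u 0.4 | R end x 63.8 u -0.5 | plate-top below tip 11.8 rms 0.09 n7
```

```bash
python3 -m creep '{"xyz":[[0,0,5],[0,0,10],[0,0,20],[0,0,25],[0,0,25],[0,0,25],[0,0,0],[0,0,0]],"yaw":[0,0,0,0,0,0,0,0]}' |egrep "tcp|force"
python3 - <<'E'
from h import *
s=status.read_state();C=cam('wrist');im=optics.snapshot('wrist')[:,:,::-1].copy();cv2.imwrite('pics/fin.png',im)
hsv=cv2.cvtColor(im,cv2.COLOR_BGR2HSV);m=((hsv[:,:,1]<70)&(hsv[:,:,2]>150)).astype(np.uint8);g=cv2.inRange(hsv,(55,90,15),(95,255,255))
n,l,st,c=cv2.connectedComponentsWithStats(m)
a=np.radians(-81.1);hh=np.array([np.cos(a),np.sin(a),0]);kk=np.array([-hh[1],hh[0],0]);o=np.array([539.1,-109.1,0])+20*hh
for i in range(1,n):
    x,y,w,h,A=st[i];ring=g[max(0,y-2):y+h+2,max(0,x-2):x+w+2]
    if 6<A<200 and (ring>0).mean()>.2: p=cast(C,c[i],50)-o;print(c[i].round(1),A,'h %.1f k %.1f'%(p@hh,p@kk))
gb=cv2.findContours(cv2.morphologyEx(g,3,np.ones((9,9))),0,2)[0];b=max(gb,key=cv2.contourArea);print('green',cv2.boundingRect(b))
# white bright extents on jaws: rows extents at several columns
x,y,w,h=cv2.boundingRect(b)
wm=((hsv[:,:,1]<50)&(hsv[:,:,2]>170))
for cx in list(range(x-14,x+4,4))+list(range(x+w-2,x+w+22,4)):
    r=np.flatnonzero(wm[100:320,cx]);print(cx,(r.min()+100,r.max()+100) if len(r) else None, end=' ')
E
```

```text
tcp_pos: [541.7, -128.0, 171.0]
ft_force: [0.3, 0.0, -0.4]
grasp_force: 0.0
[247.9 197.8] 45 h -46.4 k 24.9
[377.2 197.8] 43 h 43.5 k 24.9
[273.7 198. ] 40 h -28.4 k 24.8
[299.6 197.9] 39 h -10.4 k 24.8
[325.5 198. ] 40 h 7.6 k 24.8
[351.3 198. ] 40 h 25.5 k 24.8
green (225, 194, 158, 80)
211 (np.int64(180), np.int64(319)) 215 (np.int64(180), np.int64(319)) 219 (np.int64(179), np.int64(319)) 223 (np.int64(179), np.int64(319)) 227 (np.int64(172), np.int64(319)) 381 (np.int64(175), np.int64(296)) 385 (np.int64(170), np.int64(305)) 389 (np.int64(170), np.int64(314)) 393 (np.int64(171), np.int64(319)) 397 (np.int64(182), np.int64(319)) 401 (np.int64(182), np.int64(319))
```

Run:
```python
from h import *
s=status.read_state();C=cam('wrist');im=cv2.imread('pics/fin.png')
hsv=cv2.cvtColor(im,cv2.COLOR_BGR2HSV);g=cv2.inRange(hsv,(55,90,15),(95,255,255))>0;wm=((hsv[:,:,1]<50)&(hsv[:,:,2]>170))
a=np.radians(-81.1);hh=np.array([np.cos(a),np.sin(a),0]);kk=np.array([-hh[1],hh[0],0]);o=np.array([539.1,-109.1,0])+20*hh
f=lambda u,z:((lambda p:'h %.1f k %.1f'%(p@hh,p@kk))(cast(C,u,z)-o))
for c in (232,260,340,370):
    r=np.flatnonzero(g[150:320,c])+150;print(c,'green rows',r[0],r[-1],f((c,r[0]),50),f((c,r[-1]),50))
for c in (213,219,223,397,403,409):
    r=np.flatnonzero(~wm[150:320,c])+150
    runs=np.flatnonzero(wm[150:300,c])+150
    # main white run
    sp=np.split(runs,np.flatnonzero(np.diff(runs)>1)+1);m=max(sp,key=len);z=56 if c<300 else 63
    print(c,m[0],m[-1],f((c,m[0]),z),f((c,m[-1]),z))
```

```text
232 green rows 205 264 h -57.8 k 19.5 h -59.9 k -23.6
260 green rows 194 273 h -38.1 k 27.2 h -39.8 k -30.4
340 green rows 194 273 h 17.3 k 27.2 h 18.2 k -30.4
370 green rows 194 273 h 38.1 k 27.2 h 40.0 k -30.3
213 180 286 h -68.6 k 37.5 h -73.0 k -38.2
219 179 286 h -64.6 k 38.1 h -68.7 k -38.2
223 179 286 h -61.9 k 38.1 h -65.9 k -38.2
397 182 287 h 53.8 k 37.0 h 57.4 k -36.2
403 182 285 h 57.7 k 37.0 h 61.5 k -34.7
409 182 289 h 61.7 k 37.0 h 65.9 k -37.7
```

```bash
python3 -c "
from bench import ticket
print(ticket.job_done())"
```

```text
the job is handed in; nothing more can be done
None
```

The board is mounted in the holder and handed in at about 40 s. It measured level and square, about 1 mm off centre across the jaws, resting against the end wall with the spring holding it. On the first try the sprung-jaw end slipped below the jaw floor, so I backed it out, leaving the end jaw, and redid the insertion sprung jaw first. Wrist force peaked at about 20 N during that failed try, and I never measured the force at the jaws directly.

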